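# Open the sample chamber of the moisture tester

### The job

Open the moisture tester so that a wood sample can be put in: press the yellow release tab down until the blue lid springs up, let the tab come back, then push the lid over backwards until it is fully open and stays there by itself. Use only the fingertips or the outside of the fingers; do not pinch the lid, and leave everything lying around the tester where it is.

Things in the scene. Friction and masses are not known exactly. Their poses are not given: they have to be found in the camera images.
- tester: White bench moisture tester, fixed to the bench, 167 x 130 mm, casing rim 55 mm high, closed lid's top 65 mm. Origin on its underside, mid-width; casing from x = -92 mm (front) to +75 mm (back). x points from front (tab) to back (hinge), y to its left, z up. The front 50 mm is a ledge 26 mm high under the tab. A sprung ejector pin at x +29, y +45 mm rises to 71 mm height when the lid is released.
- release_tab (a joint): Yellow rocker tab, pad 40 x 40 x 6 mm, mid-front; press it down. Its rear hook, up to 64 mm high, holds the lid. Rad: 0 at rest; releases the lid at about 0.22 (5 to 6 mm down at the press point); hard stop 0.40 (about 10 mm down). Its spring resists a fingertip with 1 to 2 N at first, 3 to 5 N at release, 5 to 6 N before the stop, and returns it to 0 when let go.
- tab_press (a point): The point on top of the yellow tab's pad where it is best pressed, 26 mm in front of its pivot and 12 mm from the pad's front edge; at rest 74 mm in front of the tester's origin (-x) and 48 mm high; it moves with the tab.
- sample_lid (a joint): Blue lid, grey underside, 86 mm from hinge to front lip, 116 mm wide, 9 mm thick, 70 g; hinged at the rear along the tester's y. Rad: 0 shut and latched; once released a pin lifts it to about 0.9, where it rests; from there it swings almost freely (under 1 N at the lip). Past upright (1.57) it falls from about 1.7 to its stop at 1.92 and stays; let go before upright it falls back to about 0.9.
- lid_lip (a point): Middle of the lid's front lip, on its lower edge; 86 mm from the hinge axis; it moves with the lid: at the rest position after release about 0.12 m high.
- lid_hinge (a point): Middle of the lid's hinge axis, fixed on the tester 42 mm behind its origin and 56 mm high.
- block_18: Short dark wooden finger-jointed block with white glue on one end, 45 x 122 x 26 mm, lying left of the tester; loose, to be left alone. Origin: centre of its underside; long side along its y.
- wedge_0: Brown wooden wedge, 30 x 100 x 20 mm, lying right of the tester; loose, to be left alone. Origin: centre of its underside; long side along its y.
- bolt_m12: Rusty bolt standing on its head, 19 x 21 mm and 67 mm tall, to the right of the tester's front; loose and easily toppled, to be left alone. Origin: centre of its underside.
- glue_bottle: White glue bottle with a red nozzle, 62 mm across, 205 mm tall, standing on the left; loose, to be left alone. Origin: centre of its underside.
- parts_bin: Small blue open bin of bolts, 84 x 106 x 42 mm, standing on the right; loose, to be left alone. Origin: centre of its underside.
Mind the look-alikes: they are no part of the job. There is more than one size of the tester; the job needs the larger.

How it is judged:
By the outcome, as a careful person would: the job done as asked, in the order asked, and still so for the second after the job is handed in, with the robot touching nothing.
It also fails if it takes over 40 s, if anything falls off the work surface, if the arm or the gripper's body presses on something with over 40 N, if the wrist force passes 120 N, or if a joint passes its speed limit or range.

### The arm

A 7-joint arm with a two-finger parallel gripper is mounted at the origin on a cart in front of the work surface, level with it; the furniture and walls round the work are solid. World frame = base frame: x ahead of the robot, y to its left, z up, the work surface at z = 0. Lengths are in m, angles in rad, forces in N, time in s.
With the tool pointing down it reaches from about 0.425 to 0.925 m from the base axis. Payload 6.8 kg.
Tool frame: the origin (TCP) lies midway between the tips of the shut fingers; the grasp point (between the pads) lies 19 mm behind it; z points along the fingers, y is the direction in which the jaws open and shut (so a half turn about z gives the same grasp; the last joint's range is limited). The gripper opens to 88 mm and grips with 3 to 60 N. Pads are 20 mm wide; open, the fingers measure 115 mm over their backs; the gripper's body (75 mm by 178 mm) begins 61 mm behind the grasp point.
Start: joints at [-1.424, 0.477, 0.022, 1.555, -0.011, 1.109, -0.083], TCP at [0.17, 0.653, 0.223] pointing down, gripper open.
Joint ranges: [-2.96, 2.96], [-0.34, 2.1], [-1.41, 1.46], [0.24, 2.44], [-1.37, 4.51], [0.17, 1.92], [-2.96, 2.96]. Speed limits (rad/s): [2.39, 2.39, 3.14, 3.14, 3.14, 3.14, 3.14].

### API

Orientations are given as a unit quaternion [x, y, z, w].
In Python, from station import bot gives the robot as it stands. The module is installed in compiled form; this text tells all that it offers.
- The arm moves only by the shell command python3 -m pendant 'ROWS' [FORCE]. ROWS is JSON, a list that holds one entry, the list of rows, each a list of 7 numbers: the turn, a rotation vector about the tool's x, y, z as a fraction of full scale, then the shift along the tool's x, y, z as a fraction of full scale, then the gripper's target within -1 to 1 (fully open at 1, half-way at 0, shut at -1). A call has 1 to 10 rows; each row shifts and turns the commanded pose from where the row before left it, along the tool's axes as they then stand; what a row does not reach is not made up. Full scale, the value 1, is 0.04 m for a shift and 0.1 rad for a turn. A row lasts 1/8 s, in which the tool goes at most 62.5 mm and 10.7 degrees, less where a joint would pass 70% of its speed; a pose out of reach is approached as far as the arm can. A call with a number of a shift or a turn outside -1 to 1 is refused whole. A call with a gripper value outside its range is refused whole. The fingers move at their own pace and stop on an object; FORCE is the grip in N (left out, the last holds). Time passes only in rows, so rows that do not move let the fingers close. It gives the time, the measured TCP pose, the force and the opening at its end, in the units of the state.
- bot.get_obs(): the state, without advancing time (a new reading comes with each control period).
- bot.get_image(name): name is "scene" or "side" or "wrist"; returns the picture (384x512x3 uint8, blue, green, red); there is no depth.
- bot.get_calibration(name): a dict with "K" (3x3 intrinsics, pixels), "R" (3x3) and "t" (3): a world point X has camera coordinates R X + t; the wrist camera has in their place "T_tool_cam" (4x4, takes a point from camera to tool coordinates, whose origin is the TCP and whose axes are the flange's). Camera axes: x right, y down, z forward; pixel columns grow to the right and rows downward; lengths in m; the calibration is good to about 2 mm. A picture is of the moment at which its call begins: read the wrist's pose just before it. get_calibration takes no time and is no camera call.
- bot.close_job(): hands the job in, once; it reports no verdict.
Trained networks look in the newest picture that a camera, given by its name, has taken for a name from the list of things; names that differ only in an ending like _2 or _b are one class to them, and where a whole thing is asked for, a point or a joint stands for the part that bears it (a point fixed in the world has none). Each returns a list of dicts, best first, with "confidence" (0 to 1); they miss things now and then, are a little off and sometimes report something else, mostly with a low value. They report only what shows in the picture. A call takes as long as a camera call. They do not tell look-alikes from the thing itself.
- bot.outline_of(camera, name): "mask" (384x512 bool, what is visible of it).
- bot.place_of(camera, name): "at" ([x, y, z] in m, in the coordinates of the camera as it stood for that picture, good to about 4 mm: a listed point, or the origin of a listed thing).
The state is a dict: "time": time; "qpos": joint angles; "dq": joint speeds; "effort": joint torques, N m; "position": TCP position; "eef_rot": TCP orientation; "ft_force": force on the tool from outside, world axes, zero at the start; "ft_torque": the same for the moment, N m; "opening": finger opening in m.
Only numpy, scipy, OpenCV 4.12 (cv2) and the standard library are available. Lean on these libraries where they do the work, as an engineer would, in place of code of your own. Each camera call takes 0.05 s, during which the arm holds its last target.

## Working session

There is one attempt and no reset: what is moved stays moved. The work goes in short steps, Python scripts to look and compute and a shell command to move; the robot and the scene stay as the last step left them, time stands still between calls to the robot, and variables do not carry over. Pictures are saved under pics/ and viewed, and the job is handed in when it is done.

```bash
mkdir -p pics; cat > h.py <<'E'
import numpy as np, cv2
from station import bot
from scipy.spatial.transform import Rotation as Rn
def snap(c,fn=None):
    o=bot.get_obs(); im=bot.get_image(c)
    if fn: cv2.imwrite('pics/'+fn,im)
    return o,im
def Tt(o):
    T=np.eye(4);T[:3,:3]=Rn.from_quat(o['eef_rot']).as_matrix();T[:3,3]=o['position'];return T
def toworld(c,p,o):
    k=bot.get_calibration(c);p=np.array(p)
    if c=='wrist':
        return (Tt(o)@np.array(k['T_tool_cam'])@np.r_[p,1])[:3]
    return np.array(k['R']).T@(p-np.array(k['t']))
def proj(c,X,o):
    k=bot.get_calibration(c)
    if c=='wrist':
        q=(np.linalg.inv(Tt(o)@np.array(k['T_tool_cam']))@np.r_[X,1])[:3]
    else: q=np.array(k['R'])@np.array(X)+np.array(k['t'])
    u=np.array(k['K'])@q; return u[:2]/u[2]
E
python3 - <<'E'
from h import *
for c in ['scene','side','wrist']:
    o,im=snap(c,c+'0.png')
    print(c)
    for n in ['tester','tab_press','lid_lip','lid_hinge']:
        for r in bot.place_of(c,n):
            w=toworld(c,r['at'],o); print(n,round(r['confidence'],2),w.round(4),proj(c,w,o).round())
o=bot.get_obs();print(o)
E
```

```text
scene
tester 0.8 [ 0.5689  0.0251 -0.0012] [234. 220.]
tester 0.8 [ 0.4319  0.3191 -0.0029] [211. 271.]
tab_press 0.39 [0.3864 0.3376 0.0292] [219. 270.]
tab_press 0.27 [ 0.3834  0.5378 -0.0056] [172. 315.]
lid_lip 0.63 [0.5247 0.0485 0.0542] [240. 213.]
lid_lip 0.39 [0.4041 0.3327 0.0322] [215. 266.]
lid_lip 0.38 [ 0.4154 -0.5062 -0.0015] [338. 183.]
lid_hinge 0.72 [0.6036 0.0104 0.0565] [230. 202.]
lid_hinge 0.66 [0.4554 0.2965 0.0384] [210. 254.]
lid_hinge 0.41 [ 0.5694  0.025  -0.0043] [234. 221.]
side
tester 0.84 [ 0.4329  0.3188 -0.0029] [226. 156.]
tester 0.69 [0.5689 0.0281 0.0012] [275. 191.]
tab_press 0.66 [0.4948 0.0541 0.0466] [255. 180.]
tab_press 0.46 [0.3893 0.345  0.032 ] [215. 147.]
lid_lip 0.79 [0.526  0.0438 0.0512] [263. 179.]
lid_lip 0.47 [0.4113 0.335  0.034 ] [220. 147.]
lid_hinge 0.88 [0.4603 0.3071 0.0366] [233. 149.]
lid_hinge 0.72 [0.6062 0.0101 0.0512] [286. 181.]
wrist
{'time': 0.75, 'qpos': array([-1.42406401,  0.47696937,  0.02238701,  1.55537686, -0.01150068,
        1.10931343, -0.08309538]), 'dq': array([-0.00065851,  0.00085419, -0.00037981, -0.00025516,  0.00073349,
       -0.00081985, -0.00228468]), 'effort': array([-7.60111197e-04, -5.82598758e+01,  1.53243966e+00, -2.72914910e+01,
       -5.44230198e-02,  9.71322879e-03,  2.45770065e-05]), 'position': array([0.17014703, 0.6532308 , 0.222694  ]), 'eef_rot': array([ 1.27074164e-01,  9.91893218e-01,  3.11647876e-05, -9.10333685e-06]), 'ft_force': array([-0.64315914,  0.40962346,  0.41854762]), 'ft_torque': array([-0.00800343,  0.00362975,  0.02075056]), 'opening': 0.0876505780914409}
```

View pics/scene0.png

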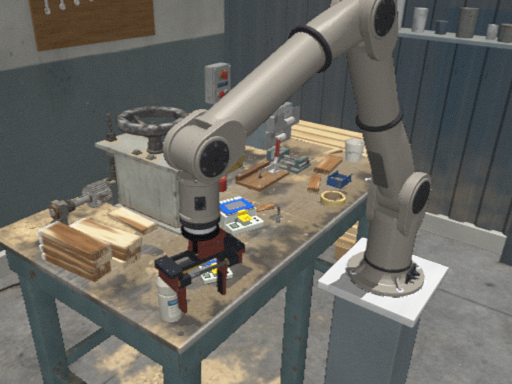

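View pics/side0.png

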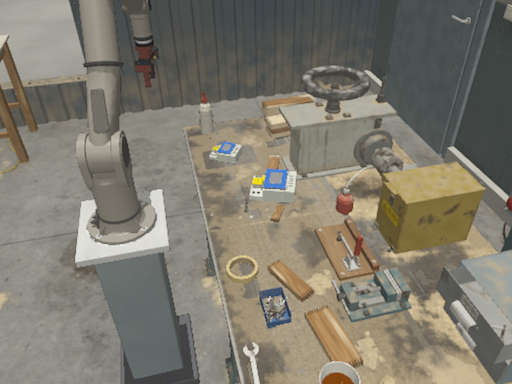

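```bash
python3 - <<'E'
from h import *
for c in ['scene','side','wrist']:
    k=bot.get_calibration(c); print(c,k)
    if c!='wrist': print(-np.array(k['R']).T@np.array(k['t']))
for c in ['scene','side']:
    o=bot.get_obs()
    for n in ['block_18','wedge_0','bolt_m12','glue_bottle','parts_bin']:
        for r in bot.place_of(c,n):
            w=toworld(c,r['at'],o); print(c,n,round(r['confidence'],2),w.round(4),proj(c,w,o).round())
E
```

```text
scene {'K': array([[486.70781187,   0.        , 254.87610092],
       [  0.        , 486.70781187, 200.70756322],
       [  0.        ,   0.        ,   1.        ]]), 'R': array([[-0.81186774, -0.58330395,  0.02504547],
       [-0.28320161,  0.35593381, -0.8905661 ],
       [ 0.51055619, -0.7301148 , -0.45416379]]), 't': array([0.40152466, 0.22197929, 1.51408953])}
[-0.38417797  1.26066016  0.8752755 ]
side {'K': array([[448.5256646 ,   0.        , 263.95078027],
       [  0.        , 448.5256646 , 190.95638402],
       [  0.        ,   0.        ,   1.        ]]), 'R': array([[ 0.96878994, -0.24773314, -0.00862206],
       [-0.15853544, -0.59248263, -0.78982963],
       [ 0.19055856,  0.76654591, -0.61326569]]), 't': array([-0.50034806,  0.1060429 ,  1.58430111])}
[ 0.1996416  -1.27556375  1.05103931]
wrist {'K': array([[268.327507  ,   0.        , 256.38305122],
       [  0.        , 268.327507  , 195.82898353],
       [  0.        ,   0.        ,   1.        ]]), 'T_tool_cam': array([[-3.08742620e-05, -9.59812000e-01, -2.80643767e-01,
         7.81280681e-02],
       [ 9.99999869e-01, -1.72987864e-04,  4.81612585e-04,
         5.29727776e-06],
       [-5.10805505e-04, -2.80643715e-01,  9.59811880e-01,
        -1.63086989e-01],
       [ 0.00000000e+00,  0.00000000e+00,  0.00000000e+00,
         1.00000000e+00]])}
scene wedge_0 0.68 [ 0.5383 -0.0994 -0.0007] [261. 210.]
scene bolt_m12 0.38 [ 0.4361 -0.0576 -0.0024] [277. 223.]
scene glue_bottle 0.64 [ 0.3834  0.5414 -0.0073] [172. 316.]
scene parts_bin 0.86 [ 0.4164 -0.5061 -0.0021] [338. 183.]
side block_18 0.57 [ 0.5966  0.1792 -0.0025] [272. 168.]
side wedge_0 0.71 [ 5.419e-01 -1.001e-01  5.000e-04] [278. 213.]
side wedge_0 0.16 [ 0.5688  0.0249 -0.0015] [276. 192.]
side bolt_m12 0.57 [ 4.377e-01 -6.130e-02 -4.000e-04] [247. 211.]
side glue_bottle 0.72 [ 0.3843  0.5406 -0.0011] [207. 132.]
side parts_bin 0.89 [ 0.4193 -0.5041 -0.0028] [275. 310.]
```

The scene picture shows the arm at the left, with two testers below it: the small one near pixel (211, 271) and the large one near (238, 212). In the side picture the large tester is at about (273, 185) and the small one at (226, 150). The large one is the target, at about (0.569, 0.027), with its x axis turned about -0.38 rad. I'll shut the gripper and fly towards it.

```bash
python3 -m pendant '[[[0,0,0,-0.95,-1,0,-1],[0,0,0,-0.95,-1,0,-1],[0,0,0,-0.95,-1,0,-1],[0,0,0,-0.95,-1,0,-1],[0,0,0,-0.95,-1,0,-1],[0,0,0,-0.95,-1,0,-1],[0,0,0,-0.95,-1,0,-1],[0,0,0.4,-0.95,-1,0,-1],[0,0,0.4,-0.95,-1,0,-1],[0,0,0.4,-0.5,-0.5,0,-1]]]'
python3 - <<'E'
from h import *
for c in ['wrist','side']:
    o,im=snap(c,c+'1.png')
    for n in ['tester','tab_press','lid_lip','lid_hinge','bolt_m12']:
        for r in bot.place_of(c,n):
            w=toworld(c,r['at'],o); print(c,n,round(r['confidence'],2),w.round(4),proj(c,w,o).round())
E
```

```text
time: 2.5
position: [0.4218, 0.1896, 0.2229]
eef_rot: [0.189, 0.982, 0.0, 0.0]
ft_force: [0.5, 0.7, 0.0]
opening: 0.0002
wrist tester 0.69 [0.4318 0.3149 0.0055] [342. 148.]
wrist tab_press 0.68 [0.3926 0.3424 0.037 ] [362. 113.]
wrist tab_press 0.51 [0.497  0.052  0.0492] [186. 264.]
wrist lid_hinge 0.82 [0.4611 0.2982 0.0434] [345. 177.]
wrist bolt_m12 0.67 [ 0.4346 -0.0587 -0.0011] [113. 238.]
side tester 0.93 [ 0.4311  0.3184 -0.0012] [226. 156.]
side tester 0.69 [0.569  0.0278 0.0006] [275. 191.]
side tester 0.34 [0.493  0.054  0.0481] [254. 180.]
side tab_press 0.64 [0.4958 0.0562 0.0459] [255. 180.]
side tab_press 0.48 [0.3838 0.3449 0.0278] [214. 148.]
side lid_lip 0.77 [0.5278 0.0419 0.0531] [264. 179.]
side lid_lip 0.61 [0.4094 0.3351 0.0358] [220. 147.]
side lid_hinge 0.79 [0.6083 0.0092 0.051 ] [287. 181.]
side lid_hinge 0.65 [0.4633 0.3059 0.0355] [234. 149.]
side bolt_m12 0.53 [ 0.437  -0.0574  0.0007] [247. 210.]
```

View pics/wrist1.png

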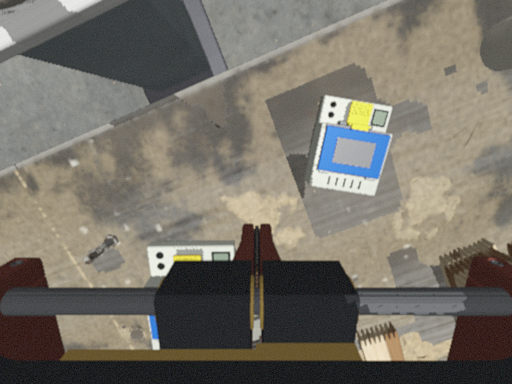

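The wrist picture shows the small tester at (355, 150), the large one half hidden at (190, 260), and the bolt at (105, 245). Tool x now lies along the tester's axis (-0.38 rad). Next I move above the tab.

```bash
python3 -m pendant '[[[0,0,0,-0.76,-0.61,0.5,-1],[0,0,0,-0.76,-0.61,0.8,-1],[0,0,0,-0.76,-0.61,0.8,-1],[0,0,0,-0.76,-0.61,0.8,-1],[0,0,0,0,0,0,-1]]]'
python3 - <<'E'
from h import *
for c in ['side','wrist','scene']:
    o,im=snap(c,c+'2.png')
    if c!='wrist':
        u=proj(c,o['position'],o).round().astype(int); print(u)
        x,y=u; y0=max(0,y-60);x0=max(0,x-80)
        cv2.imwrite('pics/'+c+'2c.png',cv2.resize(im[y0:y0+120,x0:x0+160],None,fx=5,fy=5,interpolation=cv2.INTER_CUBIC))
    for n in ['tab_press','tester']:
        for r in bot.place_of(c,n):
            w=toworld(c,r['at'],o); print(c,n,round(r['confidence'],2),w.round(4),proj(c,w,o).round())
print(o['position'],o['time'],o['ft_force'])
E
```

```text
time: 3.72
position: [0.4975, 0.0537, 0.1046]
eef_rot: [0.189, 0.982, -0.002, -0.002]
ft_force: [-0.3, 0.0, 0.5]
opening: 0.0003
[255 167]
side tab_press 0.65 [0.4971 0.0527 0.0466] [255. 180.]
side tab_press 0.59 [0.3898 0.3452 0.0332] [215. 147.]
side tester 0.9 [ 5.71e-01  2.68e-02 -2.00e-04] [276. 191.]
side tester 0.9 [ 0.4317  0.3199 -0.0015] [226. 156.]
wrist tab_press 0.61 [0.4942 0.0507 0.0497] [247. 210.]
wrist tester 0.77 [0.4327 0.3152 0.0066] [506.  25.]
[245 202]
scene tab_press 0.5 [0.3884 0.3372 0.032 ] [218. 269.]
scene tab_press 0.49 [0.4973 0.0571 0.0447] [245. 218.]
scene tester 0.78 [5.666e-01 2.630e-02 1.000e-04] [235. 220.]
scene tester 0.68 [ 0.4326  0.3182 -0.0021] [211. 270.]
[0.49837361 0.05827772 0.10750345] 4.025 [-0.97095333  0.58830322 -0.59254384]
```

View pics/side2c.png

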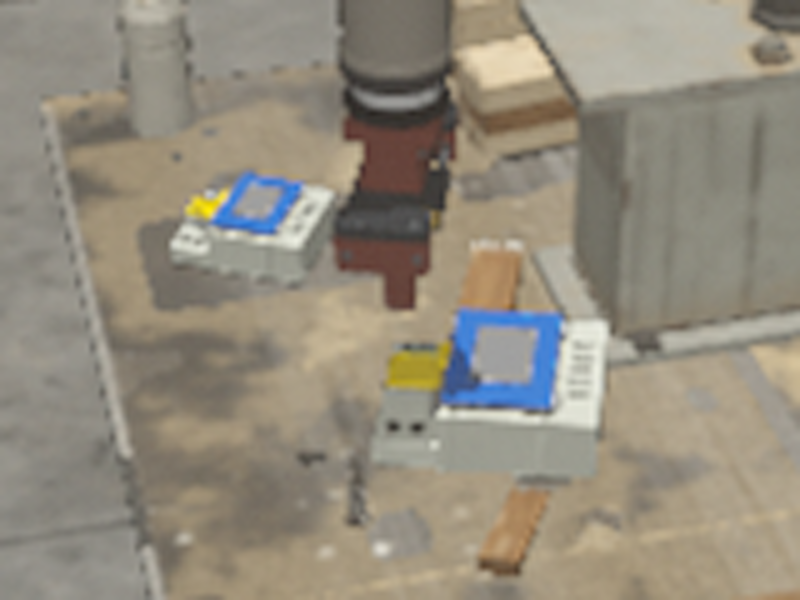

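View pics/wrist2.png

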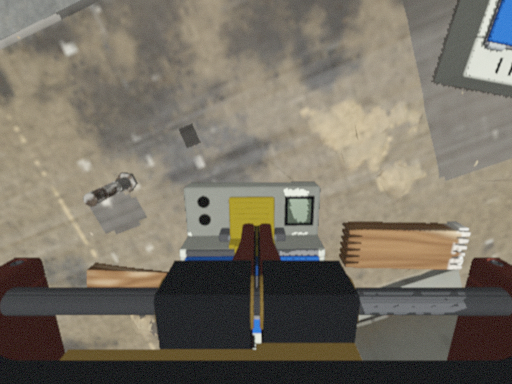

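The side crop shows the shut fingers right above the tab at about (415, 370). In the wrist view the tab's middle is at column 252 and the fingers at 257, so I shift 4 mm along -y and descend to just above the pad.

```bash
python3 -m pendant '[[[0,0,0,0,-0.1,0.5,-1],[0,0,0,0,0,0.5,-1],[0,0,0,0,0,0.2,-1],[0,0,0,0,0,0,-1]]]'
python3 -m pendant '[[[0,0,0,0,0,0.1,-1],[0,0,0,0,0,0.1,-1],[0,0,0,0,0,0,-1],[0,0,0,0,0,0,-1]]]'
```

```text
time: 4.68
position: [0.4965, 0.0532, 0.0586]
eef_rot: [0.186, 0.983, -0.0, -0.0]
ft_force: [-0.5, 0.4, -0.9]
opening: 0.0005
time: 5.18
position: [0.4967, 0.0531, 0.0507]
eef_rot: [0.186, 0.982, 0.0, 0.0]
ft_force: [0.1, 0.6, 0.6]
opening: 0.0005
```

```bash
python3 -m pendant '[[[0,0,0,0,0,0.08,-1],[0,0,0,0,0,0.07,-1],[0,0,0,0,0,0.06,-1],[0,0,0,0,0,0,-1]]]'
python3 - <<'E'
from h import *
o,im=snap('side')
cv2.imwrite('pics/side3c.png',cv2.resize(im[120:240,180:340],None,fx=5,fy=5,interpolation=cv2.INTER_CUBIC))
print(o['position'],o['ft_force'])
E
```

```text
time: 5.68
position: [0.4963, 0.0533, 0.0421]
eef_rot: [0.186, 0.983, 0.0, -0.0]
ft_force: [-2.1, 2.1, 4.6]
opening: 0.0001
[0.49631888 0.05333908 0.0421027 ] [-2.08211059  2.10115423  4.57519768]
```

View pics/side3c.png

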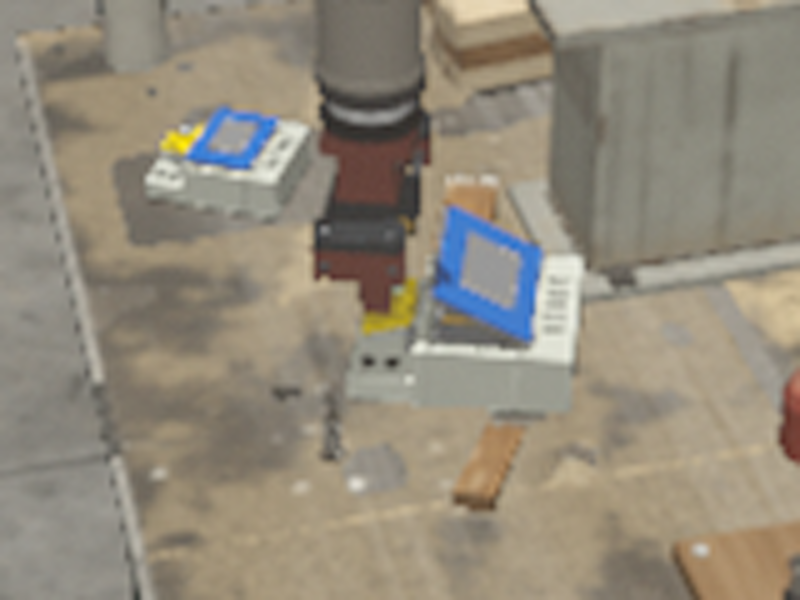

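The lid has sprung up: in the crop, the blue lid is tilted up at about (490, 270). I'll let the tab return by rising to z ≈ 0.095.

```bash
python3 -m pendant '[[[0,0,0,0,0,-0.4,-1],[0,0,0,0,0,-0.5,-1],[0,0,0,0,0,-0.45,-1],[0,0,0,0,0,0,-1]]]'
python3 - <<'E'
from h import *
o,im=snap('side')
cv2.imwrite('pics/side4c.png',cv2.resize(im[120:240,180:340],None,fx=5,fy=5,interpolation=cv2.INTER_CUBIC))
for n in ['lid_lip','lid_hinge','tab_press']:
  for r in bot.place_of('side',n):
    w=toworld('side',r['at'],o); print(n,round(r['confidence'],2),w.round(4))
print(o['position'],o['ft_force'])
E
```

```text
time: 6.22
position: [0.4982, 0.053, 0.0981]
eef_rot: [0.187, 0.982, 0.001, 0.002]
ft_force: [0.0, 0.3, -0.9]
opening: 0.0004
lid_lip 0.77 [0.5587 0.0299 0.1201]
lid_lip 0.73 [0.4086 0.3342 0.0344]
lid_hinge 0.82 [0.6078 0.0105 0.0526]
lid_hinge 0.57 [0.4629 0.3071 0.0349]
tab_press 0.47 [0.4957 0.0543 0.0443]
tab_press 0.46 [0.3901 0.3462 0.0329]
[0.49824076 0.05303183 0.09805982] [ 0.02436711  0.32927994 -0.88779264]
```

View pics/side4c.png

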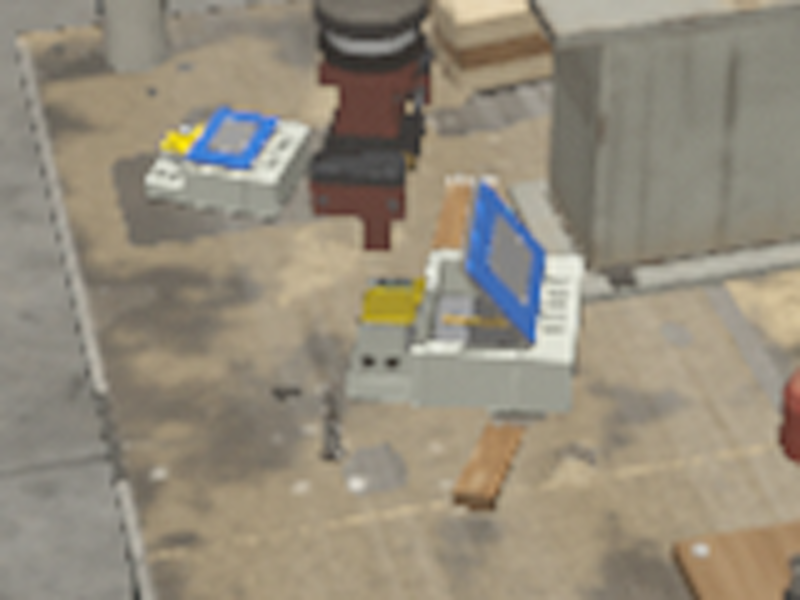

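The tab is back at rest (crop (395, 300)). The lid rests with its lip at z 0.12, 65 mm ahead of the TCP, and the fingertip is 22 mm below the lip. Now I push backwards.

```bash
python3 -m pendant '[[[0,0,0,-0.5,0,0,-1],[0,0,0,-0.5,0,0,-1],[0,0,0,-0.25,0,0,-1],[0,0,0,-0.25,0,0,-1],[0,0,0,-0.25,0,0,-1],[0,0,0,-0.25,0,0,-1],[0,0,0,-0.25,0,0,-1],[0,0,0,0,0,0,-1]]]'
python3 - <<'E'
from h import *
o,im=snap('side')
cv2.imwrite('pics/side5c.png',cv2.resize(im[120:240,180:340],None,fx=5,fy=5,interpolation=cv2.INTER_CUBIC))
print(o['position'],o['ft_force'])
E
```

```text
time: 7.42
position: [0.5812, 0.0197, 0.0963]
eef_rot: [0.187, 0.982, -0.0, 0.0]
ft_force: [-0.1, 1.3, -0.8]
opening: 0.0009
[0.58120436 0.01967593 0.09627728] [-0.0855553   1.25180411 -0.81889639]
```

View pics/side5c.png

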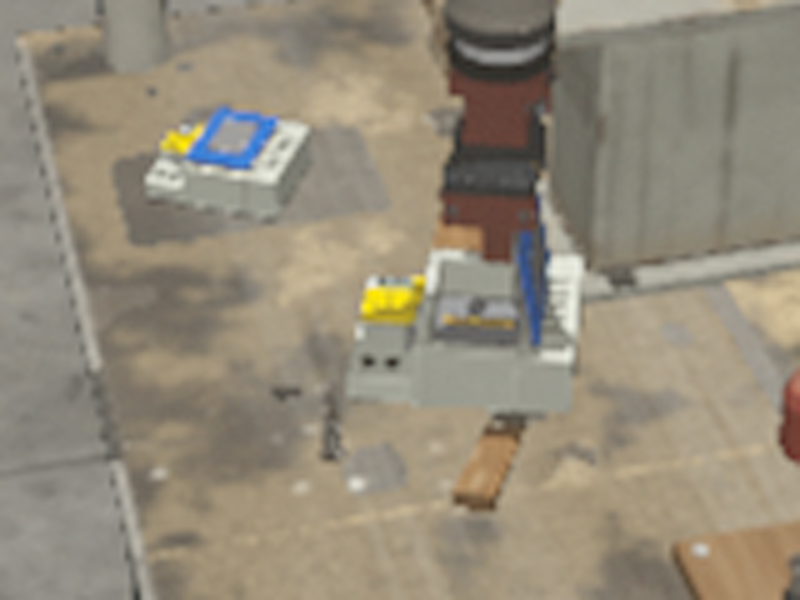

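The lid is nearly upright at crop (530, 290), with a contact force of about 1 N. I push on about 33 mm to take it past upright.

```bash
python3 -m pendant '[[[0,0,0,-0.2,0,0,-1],[0,0,0,-0.2,0,0,-1],[0,0,0,-0.2,0,0,-1],[0,0,0,-0.2,0,0,-1],[0,0,0,0,0,0,-1],[0,0,0,0,0,0,-1]]]'
python3 - <<'E'
from h import *
o,im=snap('side')
cv2.imwrite('pics/side6c.png',cv2.resize(im[120:240,180:340],None,fx=5,fy=5,interpolation=cv2.INTER_CUBIC))
for n in ['lid_lip']:
  for r in bot.place_of('side',n):
    w=toworld('side',r['at'],o); print(n,round(r['confidence'],2),w.round(4))
print(o['position'],o['ft_force'])
E
```

```text
time: 8.22
position: [0.6103, 0.0083, 0.0962]
eef_rot: [0.186, 0.982, -0.0, 0.0]
ft_force: [0.8, 0.1, -0.5]
opening: 0.0006
lid_lip 0.64 [0.4056 0.3354 0.0365]
[0.6102985  0.00832488 0.09621065] [ 0.78516219  0.12834071 -0.45238592]
```

View pics/side6c.png

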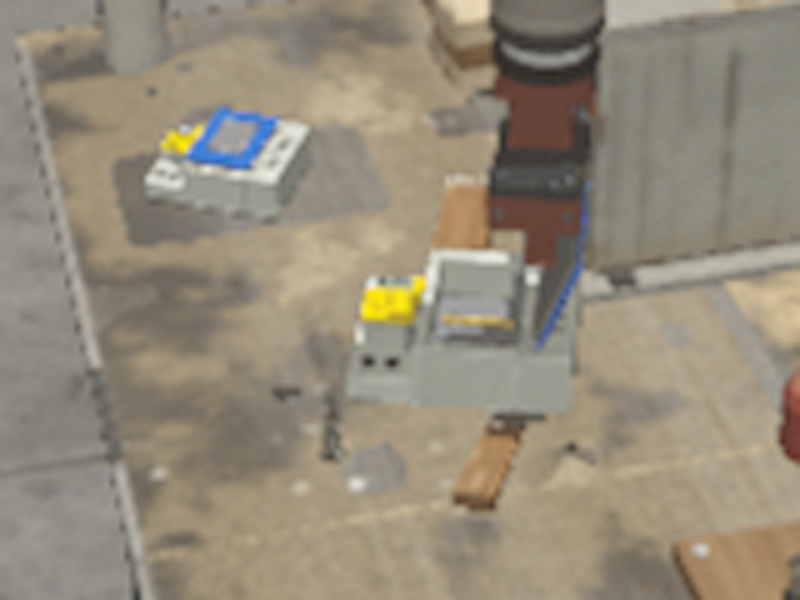

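The lid now leans well back at crop (560, 270), past upright. I back the fingers off forwards, then rise.

```bash
python3 -m pendant '[[[0,0,0,0.3,0,0,-1],[0,0,0,0.6,0,0,-1],[0,0,0,0.8,0,0,-1],[0,0,0,0.8,0,-0.5,-1],[0,0,0,0.8,0,-0.8,-1],[0,0,0,0.5,0,-0.8,-1],[0,0,0,0,0,0,-1],[0,0,0,0,0,0,-1]]]'
python3 - <<'E'
from h import *
for c in ['side','scene','wrist']:
    o,im=snap(c,c+'7.png')
    if c=='side': cv2.imwrite('pics/side7c.png',cv2.resize(im[120:240,180:340],None,fx=5,fy=5,interpolation=cv2.INTER_CUBIC))
    for n in ['lid_lip','tab_press','bolt_m12','wedge_0','block_18']:
      for r in bot.place_of(c,n):
        w=toworld(c,r['at'],o); print(c,n,round(r['confidence'],2),w.round(4))
print(o['position'],o['ft_force'],o['time'])
E
```

```text
time: 9.32
position: [0.4685, 0.0641, 0.1799]
eef_rot: [0.186, 0.983, 0.0, 0.0]
ft_force: [0.0, 0.3, -0.1]
opening: 0.0002
side lid_lip 0.74 [0.4096 0.3342 0.0358]
side lid_lip 0.66 [6.313e-01 3.000e-04 1.331e-01]
side tab_press 0.5 [0.4984 0.0531 0.0458]
side tab_press 0.39 [0.3905 0.3464 0.0347]
side bolt_m12 0.43 [ 0.4364 -0.0607  0.003 ]
side wedge_0 0.52 [ 5.407e-01 -9.940e-02  4.000e-04]
side wedge_0 0.45 [ 0.3861  0.5402 -0.0052]
side block_18 0.58 [ 0.4212 -0.505  -0.0018]
side block_18 0.44 [ 5.962e-01  1.791e-01 -2.000e-04]
scene lid_lip 0.87 [0.63   0.0036 0.1342]
scene lid_lip 0.69 [ 0.5383 -0.1009 -0.0017]
scene tab_press 0.59 [0.3894 0.3395 0.0302]
scene tab_press 0.42 [0.4923 0.0557 0.0442]
scene tab_press 0.28 [ 0.438  -0.059  -0.0015]
scene bolt_m12 0.61 [ 0.4387 -0.0615 -0.0017]
scene bolt_m12 0.53 [ 0.4162 -0.5075 -0.0024]
scene wedge_0 0.68 [ 0.5408 -0.1024 -0.0023]
scene block_18 0.87 [ 0.6008  0.1784 -0.0027]
wrist lid_lip 0.59 [0.4058 0.3305 0.0392]
wrist tab_press 0.9 [0.3918 0.3449 0.0346]
wrist tab_press 0.86 [0.4972 0.0504 0.0477]
wrist bolt_m12 0.92 [ 0.4359 -0.059  -0.0022]
wrist wedge_0 0.68 [ 0.5395 -0.0989  0.0024]
wrist block_18 0.7 [ 0.5955  0.1776 -0.0016]
[0.46879067 0.06401411 0.18016704] [ 0.42773899  0.29508618 -0.31882334] 9.925
```

View pics/side7c.png

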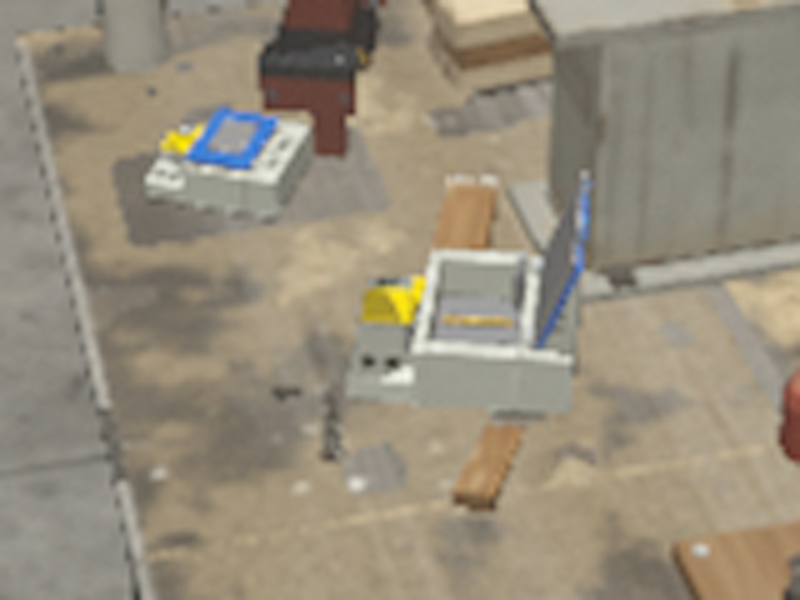

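View pics/wrist7.png

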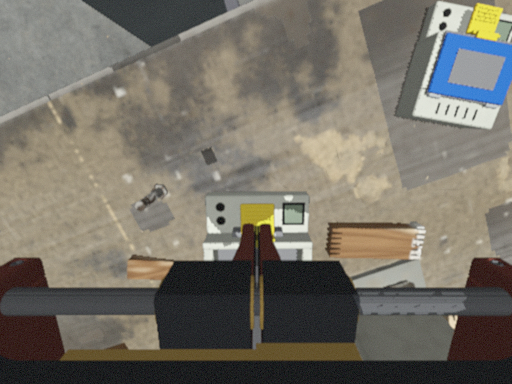

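The side crop shows the lid leaning back on its own at (565, 265). Its lip is 25 mm behind the hinge and 77 mm above it, which puts it at about 1.88 rad, so it is at the stop. The tab is up at (390, 300), and the bolt, wedge and block are where they were. Handing in.

```bash
python3 - <<'E'
from h import *
print(bot.close_job())
E
```

```text
the job is handed in; nothing more can be done
None
```

The larger tester is open and the job is handed in. The clock read about 10 s at my last check.

- **Release:** I pressed the yellow tab about 6 mm down at about 5 N with the shut fingertips, and the blue lid sprang up. I then lifted off, and the pictures showed the tab back at rest.
- **Opening:** I pushed the lid over backwards from the front with the outside of the shut fingers, at about 1 N, then backed off.

**Last checks:**
- **Lid:** With nothing touching it, the side and scene cameras both put the lip about 25 mm behind the hinge. That is roughly 1.88 rad against the 1.92 stop, so the lid is fully open.
- **Surroundings:** The bolt, wedge and block were where I first found them, to within a few millimetres. I did not measure the glue bottle and parts bin again at the end, but nothing passed near them after the first move.
- **Arm:** It stood clear, with the tool force near zero.

Nothing failed. The only disagreements were the networks' false or look-alike reports, mostly from the small tester, which I set aside by position.

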